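# Release a battery pack from the charging dock and fit it to the robot car

### The arm

A 6-joint arm with a two-finger parallel gripper is mounted at the origin on the work surface. World frame = base frame: x ahead of the robot, y to its left, z up, the work surface at z = 0. Lengths are in m, angles in rad, forces in N, time in s.
With the tool pointing down it reaches from about 0.35 to 0.925 m from the base axis. Payload 6.4 kg.
Tool frame: the origin (TCP) lies on the mounting face of the last link; the fingertips stand 199 mm ahead of it and the grasp point (between the pads) lies bot.pinch_z ahead of it (bot.pinch_z is the distance from the TCP to the grasp point, in m); z points along the fingers, y is the line along which they close (so a half turn about z gives the same grasp; the last joint's range is limited). The gripper opens to 94 mm and grips with 3 to 60 N. Pads are 16 mm wide; open, the fingers measure 119 mm over their backs; the gripper's body (75 mm by 177 mm) begins 78 mm behind the grasp point.
Start: joints at [-1.384, 0.245, 1.558, -0, 1.339, -0.174], TCP at [0.229, -0.608, 0.405] pointing down, gripper open.
Joint ranges: [-3.13, 3.13], [-1.02, 2.26], [0.13, 2.54], [-0.95, 4.09], [0.21, 2.88], [-2.74, 2.74]. Speed limits (rad/s): [2.57, 2.57, 3.14, 3.14, 3.14, 3.14].

### API

Orientations are given as a unit quaternion [x, y, z, w].
In Python, from bench import bot gives the robot as it stands.
- The arm moves only by the tool servo_tool, never from a script. Its argument "series" is a list of rows, each a list of 7 numbers: the closure, from 0 (fully open) to 1 (shut), then the shift along the tool's x, y, z in mm, then the turn, a rotation vector about the tool's x, y, z in rad. A call has 1 to 20 rows; each row shifts and turns the commanded pose from where the row before left it, along the tool's axes as they then stand; what a row does not reach is not made up. A row lasts 1/10 s, in which the tool goes at most 50 mm and 8.59 degrees, less where a joint would pass 70% of its speed; a pose out of reach is approached as far as the arm can. A call is refused whole if a number of a shift passes 50 or a number of a turn 0.15, either way. A call with a gripper value outside its range is refused whole. The fingers move at their own pace and stop on an object; "newtons" is the grip in N (left out, the last holds). Time passes only in rows, so rows that do not move let the fingers close. It gives the time, the measured TCP pose, the force, the opening and the grip force at its end, in the units of the state.
- bot.sense(): the state, without advancing time (a new reading comes with each control period).
- bot.snapshot(name): name is "scene" or "side" or "wrist"; returns the picture (400x640x3 uint8, red, green, blue); there is no depth.
- bot.camera_info(name): a dict with "K" (3x3 intrinsics, pixels), "camera_from_world" (4x4, takes a point from world to camera coordinates). Camera axes: x right, y up, looking along -z (the intrinsics and any distortion apply to the point x, -y, -z); pixel columns grow to the right and rows downward; lengths in m; the calibration is good to about 2 mm. The wrist camera is an equidistant fisheye: a pixel r from the principal point sees the ray r / f radians off the axis. A picture is of the moment at which its call begins: read the wrist's pose just before it. camera_info takes no time and is no camera call; for the wrist camera it gives the pose at the moment of the call.
- bot.job_done(): hands the job in; it is judged then, once.
Trained networks look in the newest picture that a camera, given by its name, has taken for a name from the list of things; names that differ only in an ending like _2 or _b are one class to them, and where a whole thing is asked for, a point or a joint stands for the part that bears it (a point fixed in the world has none). Each returns a list of dicts, best first, with "score" (0 to 1); they miss things now and then, are a little off and sometimes report something else, mostly with a low value. They report only what shows in the picture. A call takes as long as a camera call. They do not tell look-alikes from the thing itself.
- bot.boxes_of(camera, thing): "extent" ([left, top, right, bottom] in pixels, round what is visible of it).
- bot.trace(camera, thing): "region" (400x640 bool, what is visible of it) and "extent" ([left, top, right, bottom] in pixels, round what is visible of it).
- bot.pinpoint(camera, thing): "xy" ([column, row] in pixels: a listed point, or the origin of a listed thing).
The state is a dict: "time": time; "qpos": joint angles; "joint_velocities": joint speeds; "joint_torque": joint torques, N m; "eef_pos": TCP position; "eef_rot": TCP orientation; "force": force on the tool from outside, world axes, zero at the start; "moment": the same for the moment, N m; "width": finger opening in m; "grip_force": force on a finger pad.
Only numpy, scipy, OpenCV 4.12 (cv2) and the standard library are available. Lean on these libraries where they do the work, as an engineer would, in place of code of your own. Each camera call takes 0.05 s, during which the arm holds its last target. There are 200 camera calls.

### The job

The battery pack is locked inside the charging dock. Take the release pin from its stand, push it through the small round hole in the dock's sloping front until the hidden catch lets the spring tray out, and put the pin back in its stand, fully down; then lift the pack out of the tray and set it flat in the battery well of the robot car. Leave the tray out, do not tip the pack over, and do not disturb the solder spool or the spare wheel.

Things in the scene. Friction and masses are not known exactly. Their poses are not given: they have to be found in the camera images.
- dock: Battery charging dock, fixed blue desk-shaped case 200 mm deep (x), 170 wide (y), 181 high; origin under its centre, x to its back, z up. Its sloping front rises at 35 deg from the lower front edge (x -100, z 90 mm) to the flat top (x +30, z 181). The one hole in the slope leads to the catch. The tray's grey panel (top at z 78) closes the low front.
- hole (a point): Mouth centre of the 16 mm round hole (thin black rim), on the slope's outer face (12 mm plate), at dock x -26, y -30, z 142 mm. Its axis is square to the slope: inward it runs along (0.574, 0, -0.819) in the dock's frame, 35 deg from vertical. The catch is a disc 26 mm across on this axis, its top 40 mm in from the mouth. Axes as the dock's.
- catch (a joint): How far the hidden catch is pressed along the hole's axis, in m: 0 at rest, 0.010 at its stop. It lets the tray go at about 0.006 to 0.007. The spring takes about 3.6 N to start and 8 N at the stop, and returns it.
- tray (a joint): How far the tray is out of the dock, in m: 0 shut and caught, 0.110 fully out. Once let go a spring pushes it out along the dock's -x in about 1 s and holds it there (about 3 N); it cannot come out while caught.
- pack_center (a point): Centre of the battery pack, a black block with grey bands, 90 mm long (its x), 50 wide (y), 55 high, 0.2-0.4 kg. Loose in the tray, long side along dock x, inside the shut dock at first; with the tray fully out it is clear in front of the dock, underside at z 12 mm, top at z 67, the tray's side walls (tops at z 30) 6 mm from its sides.
- stand: Fixed wooden block 80 x 80 mm, 100 high, with an upright 14 mm hole right through at its centre (3 mm chamfer) where the release pin stands. Origin under its centre, z up. It is left or right of the dock, the car on the other side.
- pin_grip (a point): Centre of the pin's black handle, 141 mm above the table at first. Pin 156 mm long, 0.12 kg: square handle 20 x 20 x 70 mm (sides along its x, y), below it a round collar 34 across, 6 thick, then a steel shaft 8 across, 80 long. Pin z points from tip to handle. It stands upright, collar on the stand's top, with up to 3 mm sideways play.
- pin_tip (a point): The tip of the release pin's shaft, 121 mm below pin_grip along the pin; 20 mm above the table when the pin is fully down in its stand.
- well (a point): Centre of the floor of the robot car's battery well, z 52 mm; axes as the car's. Car: 190 mm long (x), 160 wide over four black tyres with yellow hubs (tops at z 66), fixed on a wooden block. The well is an open grey box amid the chassis, inside 102 mm along x, 62 along y, wall tops at z 70 mm, 18 above its floor.
- spool: Bystander: solder spool standing on end, 60 mm across, 50 high, origin under its centre.
- wheel: Bystander: spare robot wheel lying flat, 66 mm across, 26 high, origin under its centre.
There are look-alikes about, which are no part of the job. What is shaped like the stand but blue or orange is not meant.

How it is judged:
By the outcome, as a careful person would: the job done as asked, in the order asked, and still so for the second after the job is handed in, with the robot touching nothing.
It also fails if it takes over 58 s, if anything falls off the work surface, if the arm or the gripper's body presses on something with over 40 N, if the wrist force passes 120 N, or if a joint passes its speed limit or range.

## Working session

There is one attempt and no reset: what is moved stays moved. The work goes in short steps, Python scripts to look and compute and a tool call to move; the robot and the scene stay as the last step left them, time stands still between calls to the robot, and variables do not carry over. Pictures are saved under pics/ and viewed, at most 10 in all, crops included, and the job is handed in when it is done.

Besides the shell and the picture viewer there is one more tool, called after ">>>" as name(argument=value, ...), one argument or row to a line, values as JSON. servo_tool: Moves the arm, as the interface text tells. Its arguments: {"type":"object","properties":{"series":{"type":"array"},"newtons":{"type":"number"}},"required":["series"]}

```bash
ls; mkdir -p pics; cat > h.py <<'E'
import numpy as np, cv2
from bench import bot
from scipy.spatial.transform import Rotation as R
E
python3 - <<'E'
from h import *
print(bot.pinch_z, bot.sense())
for c in ["scene","side"]:
    im=bot.snapshot(c); cv2.imwrite(f"pics/{c}0.png",im[:,:,::-1])
    i=bot.camera_info(c); print(c,i)
    for t in ["dock","hole","stand","pin_grip","well","spool","wheel"]:
        print(t,[(np.round(d["xy"],1).tolist(),round(d["score"],2)) for d in bot.pinpoint(c,t)])
E
```

```text
pics
0.1804 {'time': 0.0, 'qpos': array([-1.38411979e+00,  2.45812327e-01,  1.55897665e+00, -2.38454033e-06,
        1.33870252e+00, -1.74070687e-01]), 'joint_velocities': array([-8.52477155e-04,  5.09775562e-05, -2.40429917e-05,  4.03003910e-04,
       -2.35698269e-03,  1.29117292e-03]), 'joint_torque': array([ 1.36086604e-03, -4.15839601e+01, -3.14598477e+01,  6.84753782e-02,
        3.30552924e-02, -1.38061487e-04]), 'eef_pos': array([ 0.22941501, -0.6079363 ,  0.40356621]), 'eef_rot': array([ 9.83776244e-01,  1.79397326e-01, -7.14411384e-06, -9.49396044e-04]), 'force': array([ 0.38696805,  0.53533723, -0.0244307 ]), 'moment': array([ 0.00058016, -0.0063336 , -0.03867494]), 'grip_force': 0.0, 'width': 0.0941139823817172}
scene {'K': array([[371.59884   ,   0.        , 316.74754814],
       [  0.        , 371.59884   , 203.80387557],
       [  0.        ,   0.        ,   1.        ]]), 'camera_from_world': array([[-0.79239024, -0.60991307, -0.01112454,  0.44527054],
       [ 0.55769193, -0.7316938 ,  0.39192332, -0.26929603],
       [-0.24717892,  0.30435215,  0.91993062, -1.053614
[... 376 characters left out ...]
5.4338904 ,   0.        , 327.69373992],
       [  0.        , 385.4338904 , 198.88177151],
       [  0.        ,   0.        ,   1.        ]]), 'camera_from_world': array([[-0.78967786, -0.613487  , -0.00652582,  0.42579522],
       [ 0.44924181, -0.58544085,  0.67486355, -0.28121034],
       [-0.4178405 ,  0.52999313,  0.73791368, -0.82725677],
       [ 0.        ,  0.        ,  0.        ,  1.        ]])}
dock [([287.9, 197.5], 0.95)]
hole [([296.9, 162.7], 0.91)]
stand [([183.4, 287.1], 0.88), ([206.8, 357.5], 0.69), ([334.4, 353.2], 0.64), ([268.5, 298.0], 0.62)]
pin_grip [([256.5, 266.7], 0.95)]
well [([411.6, 151.4], 0.95)]
spool [([215.0, 237.3], 0.66)]
wheel [([341.8, 133.4], 0.76)]
```

View pics/scene0.png

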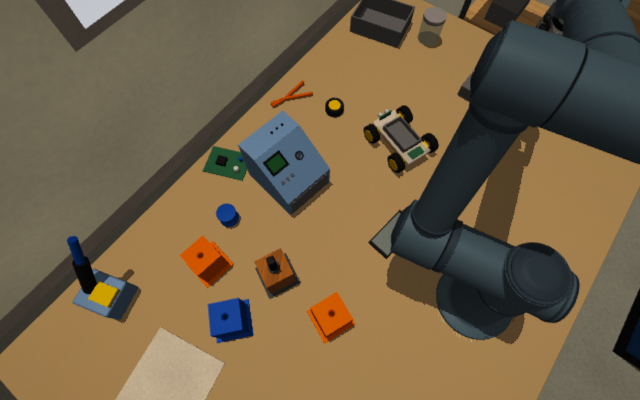

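View pics/side0.png

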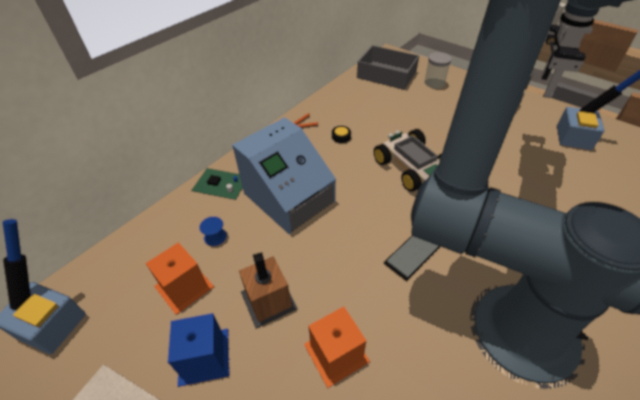

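The scene view shows the brown wooden stand with the black pin handle at about (277,270), the dock at (285,165) with its hole at (299,156), and the car at (402,138). The spool is at (228,215) and the wheel at (334,107).

```bash
cat >> h.py <<'E'
from scipy.optimize import minimize, least_squares
def proj(c,P,i=None):
    i=i or bot.camera_info(c); P=np.atleast_2d(P); T=i["camera_from_world"]; q=P@T[:3,:3].T+T[:3,3]
    q=q*[1,-1,-1]; K=i["K"]
    if c=="wrist":
        r=np.linalg.norm(q[:,:2],axis=1); th=np.arctan2(r,q[:,2]); n=q[:,:2]/np.maximum(r,1e-9)[:,None]*th[:,None]
    else: n=q[:,:2]/q[:,2:]
    return n*[K[0,0],K[1,1]]+K[:2,2]
def atz(c,uv,z,i=None):
    i=i or bot.camera_info(c); K=i["K"]; T=i["camera_from_world"]
    n=(np.array(uv)-K[:2,2])/[K[0,0],K[1,1]]
    if c=="wrist":
        th=np.linalg.norm(n); d=np.r_[n/max(th,1e-9)*np.sin(th),np.cos(th)]
    else: d=np.r_[n,1]
    d=T[:3,:3].T@(d*[1,-1,-1]); o=-T[:3,:3].T@T[:3,3]
    return (o+d*(z-o[2])/d[2])
def hullfit(masks,model,x0,infos=None):
    """masks {cam: bool}; model Nx3 local convex corners; x=[x,y,yaw]"""
    infos=infos or {c:bot.camera_info(c) for c in masks}
    def cost(x):
        s=0
        for c,m in masks.items():
            P=R.from_euler('z',x[2]).apply(model)+[x[0],x[1],0]
            h=cv2.convexHull((proj(c,P,infos[c])*16).astype(np.int32))
            a=np.zeros(m.shape,np.uint8); cv2.fillConvexPoly(a,h,1,shift=4); a=a>0
            s+=1-(a&m).sum()/max((a|m).sum(),1)
        return s
    best=None
    for y in (x0[2] if np.ndim(x0[2]) else [x0[2]]):
        s0=np.array([[x0[0],x0[1],y]]*4)+np.array([[0,0,0],[.02,0,0],[0,.02,0],[0,0,.15]])
        r=minimize(cost,s0[0],method="Nelder-Mead",options=dict(initial_simplex=s0,xatol=1e-4,fatol=1e-5))
        if best is None or r.fun<best.fun: best=r
    return best
DOCK=np.array([[x,y,z] for y in(-.085,.085) for x,z in[(-.1,0),(-.1,.09),(.03,.181),(.1,.181),(.1,0)]])
E
python3 - <<'E'
from h import *
px={"hole":((299.6,156.9),(296.9,162.7),.142),"dock":((285.2,175.3),(287.9,197.5),0),"pin":((273.5,266.5),(256.5,266.7),.141),"well":((404,137.9),(411.6,151.4),.052),"spool":((231.2,216.8),(215,237.3),0),"wheel":((334,109.8),(341.8,133.4),0)}
for k,(a,b,z) in px.items(): print(k,atz("scene",a,z).round(3),atz("side",b,z).round(3))
M={}
for c in ["scene","side"]:
    bot.snapshot(c); t=bot.trace(c,"dock"); M[c]=t[0]["region"]; print(t[0]["score"],t[0]["extent"])
d=(atz("scene",px["dock"][0],0)+atz("side",px["dock"][1],0))/2
r=hullfit(M,DOCK,[d[0],d[1],np.arange(0,6.3,.5)]); print(r.x,r.fun)
print("hole",R.from_euler('z',r.x[2]).apply([-.026,-.03,.142])+[r.x[0],r.x[1],0])
E
```

```text
hole [ 0.624 -0.002  0.142] [0.63  0.009 0.142]
dock [0.676 0.02  0.   ] [0.664 0.023 0.   ]
pin [0.476 0.29  0.141] [0.492 0.292 0.141]
well [ 0.435 -0.3    0.052] [ 0.462 -0.307  0.052]
spool [0.718 0.235 0.   ] [0.721 0.243 0.   ]
wheel [ 0.705 -0.285  0.   ] [ 0.716 -0.305  0.   ]
0.89 [235.0, 109.7, 330.2, 217.9]
0.93 [231.5, 117.5, 334.3, 234.3]
[ 0.66389382  0.01821846 -0.15366212] 0.040490227316091865
hole [ 0.63360843 -0.00744855  0.142     ]
```

>>> servo_tool(
  series=[
    [0, 27.8, -37.5, -1.8, 0, 0, 0],
    [0, 27.8, -37.5, -1.8, 0, 0, 0],
    [0, 27.8, -37.5, -1.8, 0, 0, 0],
    [0, 27.8, -37.5, -1.8, 0, 0, 0],
    [0, 27.8, -37.5, -1.8, 0, 0, 0],
    [0, 27.8, -37.5, -1.8, 0, 0, 0],
    [0, 27.8, -37.5, -1.8, 0, 0, 0],
    [0, 27.8, -37.5, -1.8, 0, 0, 0],
    [0, 27.8, -37.5, -1.8, 0, 0, 0],
    [0, 27.8, -37.5, -1.8, 0, 0, 0],
    [0, 27.8, -37.5, -1.8, 0, 0, 0],
    [0, 27.8, -37.5, -1.8, 0, 0, 0],
    [0, 27.8, -37.5, -1.8, 0, 0, 0],
    [0, 27.8, -37.5, -1.8, 0, 0, 0],
    [0, 27.8, -37.5, -1.8, 0, 0, 0],
    [0, 27.8, -37.5, -1.8, 0, 0, 0],
    [0, 27.8, -37.5, -1.8, 0, 0, 0],
    [0, 27.8, -37.5, -1.8, 0, 0, 0],
    [0, 27.8, -37.5, -1.8, 0, 0, 0],
    [0, 27.8, -37.5, -1.8, 0, 0, 0],
  ],
)

```text
time: 3.0
eef_pos: [0.485, 0.292, 0.4409]
eef_rot: [0.984, 0.18, 0.0, 0.0]
force: [0.8, 0.3, -0.4]
width: 0.094
grip_force: 0.0
```

```bash
python3 - <<'E'
from h import *
s=bot.sense(); print(s["time"],s["qpos"].round(3),s["eef_pos"],s["eef_rot"])
im=bot.snapshot("wrist"); cv2.imwrite("pics/w1.png",im[:,:,::-1]); i=bot.camera_info("wrist")
T=i["camera_from_world"]; print(i["K"][0],"cam pos",-T[:3,:3].T@T[:3,3],"look",-T[2,:3])
for t,z in [("pin_grip",.141),("stand",0),("hole",.142),("dock",0),("well",.052),("spool",0),("wheel",0)]:
    print(t,[(np.round(d["xy"],1).tolist(),round(d["score"],2),atz("wrist",d["xy"],z,i).round(4)[:2]) for d in bot.pinpoint("wrist",t)])
E
```

```text
3.0 [ 0.342  0.02   1.739 -0.     1.382  1.551] [0.48497819 0.29202093 0.44087042] [9.83719969e-01 1.79707981e-01 2.49450004e-04 3.45834704e-05]
[309.70691629   0.         314.92936719] cam pos [0.54697185 0.3193177  0.42125614] look [-0.2118962  -0.07726806 -0.97423285]
pin_grip [([321.4, 199.7], 0.68, array([0.4867, 0.2909])), ([585.8, 174.1], 0.64, array([ 0.6349, -0.005 ]))]
stand [([207.0, 121.0], 0.87, array([0.5045, 0.4671])), ([320.0, 175.1], 0.73, array([0.488, 0.291])), ([299.5, 30.4], 0.6, array([0.6666, 0.3896]))]
hole [([585.8, 171.1], 0.89, array([ 0.6378, -0.0018]))]
dock [([517.3, 138.5], 0.91, array([0.6594, 0.0232]))]
well []
spool [([409.0, 34.1], 0.61, array([0.7228, 0.2474]))]
wheel [([615.8, 183.4], 0.56, array([ 0.7069, -0.2815]))]
```

View pics/w1.png

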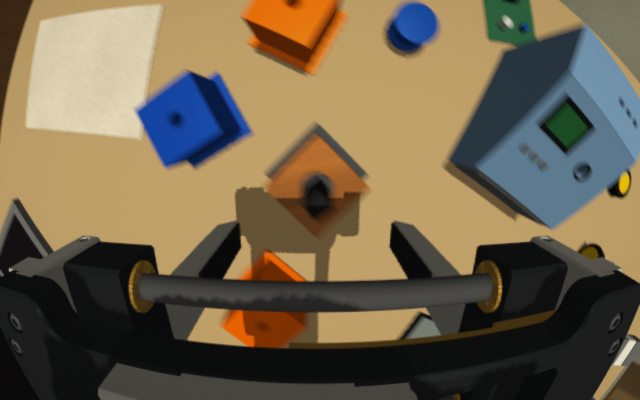

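The wrist view shows the brown stand at about (318,185) with the pin at its centre, turned roughly 45° to the tool. The dock and its hole are at (583,171). I need the handle's yaw, so I'll take a zoomed crop.

```bash
python3 - <<'E'
from h import *
im=bot.snapshot("wrist"); cv2.imwrite("pics/w2.png",cv2.resize(im[110:250,250:390,::-1],(560,560),interpolation=3))
i=bot.camera_info("wrist")
for t,z in [("pin_grip",.141),("stand",0),("hole",.142)]:
    print(t,[(np.round(d["xy"],1).tolist(),round(d["score"],2),atz("wrist",d["xy"],z,i).round(4)[:2]) for d in bot.pinpoint("wrist",t)])
E
```

```text
pin_grip [([318.6, 200.5], 0.77, array([0.4839, 0.2846]))]
stand [([207.0, 121.3], 0.97, array([0.504 , 0.4578])), ([300.3, 31.7], 0.94, array([0.6646, 0.3778])), ([273.3, 288.1], 0.77, array([0.2964, 0.2868]))]
hole [([582.8, 170.1], 0.73, array([ 0.634 , -0.0061]))]
```

View pics/w2.png

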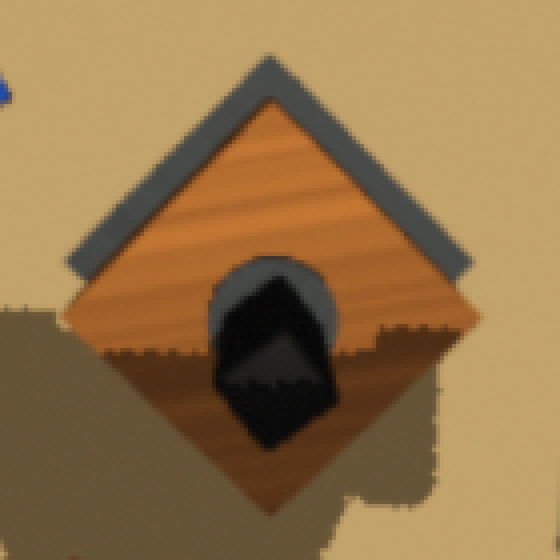

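The sharp crop shows the stand top as a diamond with corners at crop pixels (270,98), (482,317), (270,515) and (62,317). The handle top's corners are about (282,330), (337,400), (270,450) and (215,385), so it is turned about 6° from the stand.

```bash
python3 - <<'E'
from h import *
s=bot.sense(); print(s["eef_pos"],s["eef_rot"],s["qpos"].round(3))
i=bot.camera_info("wrist")
for n,c,z in [("stand",[(270,98),(482,317),(270,515),(62,317)],.1),("handle",[(282,330),(337,400),(270,450),(215,385)],.176)]:
    P=np.array([atz("wrist",np.array(p)/4+[250,110],z,i)[:2] for p in c]); 
    e=[np.degrees(np.arctan2(*(P[(k+1)%4]-P[k])[::-1]))%90 for k in range(4)]
    L=[np.linalg.norm(P[(k+1)%4]-P[k]).round(4) for k in range(4)]
    d=[np.degrees(np.arctan2(*(P[k+2]-P[k])[::-1]))%90 for k in (0,1)]
    print(n,P.mean(0),e,L,d)
M={}; inf={}
s=bot.sense(); bot.snapshot("wrist"); inf["wrist"]=bot.camera_info("wrist"); t=bot.trace("wrist","dock"); M["wrist"]=t[0]["region"]
for c in ["scene","side"]:
    bot.snapshot(c); inf[c]=bot.camera_info(c); M[c]=bot.trace(c,"dock")[0]["region"]
for k in (["scene"],["side"],["scene","side"]):
    r=hullfit({c:M[c] for c in k},DOCK,[.664,.018,-.154],inf); print(k,r.x,r.fun, (R.from_euler('z',r.x[2]).apply([-.026,-.03,.142])+[r.x[0],r.x[1],0])[:2])
E
```

```text
[0.48489563 0.2891044  0.4409081 ] [ 9.83878962e-01  1.78835509e-01  2.16651524e-04 -4.30079533e-05] [0.337 0.016 1.743 0.    1.382 1.548]
stand [0.48648448 0.28635608] [np.float64(65.32637611942589), np.float64(65.34074744793602), np.float64(65.59411259413965), np.float64(66.8160653573767)] [np.float64(0.0809), np.float64(0.0796), np.float64(0.0789), np.float64(0.08)] [np.float64(20.80748849803925), np.float64(20.730429856516835)]
handle [0.48598855 0.28577856] [np.float64(58.42848550932631), np.float64(58.75892816195429), np.float64(59.693872883741896), np.float64(60.824013331605045)] [np.float64(0.0186), np.float64(0.0175), np.float64(0.018), np.float64(0.0179)] [np.float64(15.374586958647228), np.float64(13.453722141995613)]
['scene'] [ 0.66434485  0.01849282 -0.15551197] 0.30690765926986396 [ 0.63401203 -0.00711812]
['side'] [ 0.6604806   0.01842997 -0.1964889 ] 0.47183281412253375 [ 0.62912407 -0.00591687]
['scene', 'side'] [ 0.66375021  0.01817357 -0.1518367 ] 0.780171096186838 [ 0.63351173 -0.00754868]
```

>>> servo_tool(
  series=[
    [0, 0, 0, 8, 0, 0, -0.135],
    [0, 0, 0, 8, 0, 0, -0.135],
    [0, 0, 0, 8, 0, 0, -0.135],
    [0, 0, 0, 8, 0, 0, -0.135],
    [0, 0, 0, 8, 0, 0, -0.137],
    [0, -2, 2.6, 0, 0, 0, 0],
    [0, 0, 0, 0, 0, 0, 0],
  ],
)

```text
time: 4.6
eef_pos: [0.4863, 0.2865, 0.4008]
eef_rot: [0.869, 0.495, -0.0, 0.0]
force: [0.2, 0.4, -0.7]
width: 0.094
grip_force: 0.0
```

```bash
python3 - <<'E'
from h import *
im=bot.snapshot("wrist"); i=bot.camera_info("wrist"); s=bot.sense(); print(s["eef_pos"],R.from_quat(s["eef_rot"]).as_matrix().round(3))
print([(np.round(d["xy"],1).tolist(),round(d["score"],2),atz("wrist",d["xy"],.141,i).round(4)[:2]) for d in bot.pinpoint("wrist","pin_grip")])
u=proj("wrist",[[.486,.286,.176],[.486,.286,.1]],i); print(u)
c=u[0].astype(int)-70; cv2.imwrite("pics/w3.png",cv2.resize(im[max(c[1],0):c[1]+140,c[0]:c[0]+140,::-1],(560,560),interpolation=3)); print(c)
E
```

```text
[0.48633161 0.28667051 0.40110765] [[ 0.51   0.86   0.001]
 [ 0.86  -0.51   0.   ]
 [ 0.     0.    -1.   ]]
[]
[[314.74996746 223.47935661]
 [314.79109802 198.56274015]]
[244 153]
```

View pics/w3.png

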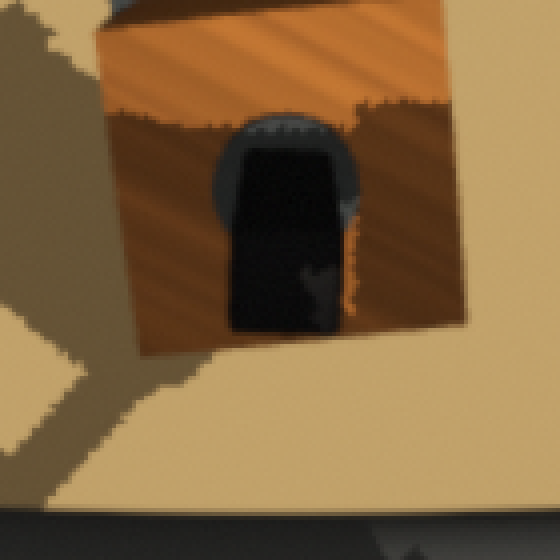

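The crop shows the handle square to the image, its top centred at crop column 286 against 283 expected. It's aligned, so I'll descend and grip.

>>> servo_tool(
  series=[
    [0, 0, 0, 20, 0, 0, 0],
    [0, 0, 0, 20, 0, 0, 0],
    [0, 0, 0, 20, 0, 0, 0],
    [0, 0, 0, 19.5, 0, 0, 0],
    [0, 0, 0, 0, 0, 0, 0],
    [1, 0, 0, 0, 0, 0, 0],
    [1, 0, 0, 0, 0, 0, 0],
    [1, 0, 0, 0, 0, 0, 0],
    [1, 0, 0, 0, 0, 0, 0],
    [1, 0, 0, 0, 0, 0, 0],
    [1, 0, 0, 0, 0, 0, 0],
  ],
  newtons=50,
)

```text
time: 5.8
eef_pos: [0.4862, 0.2868, 0.3214]
eef_rot: [0.868, 0.496, 0.0, 0.0]
force: [0.3, 0.4, -0.4]
width: 0.0495
grip_force: 0.0
```

>>> servo_tool(
  series=[
    [1, 0, 0, 0, 0, 0, 0],
    [1, 0, 0, 0, 0, 0, 0],
    [1, 0, 0, 0, 0, 0, 0],
    [1, 0, 0, 0, 0, 0, 0],
    [1, 0, 0, 0, 0, 0, 0],
    [1, 0, 0, 0, 0, 0, 0],
  ],
)

```text
time: 6.4
eef_pos: [0.4862, 0.2868, 0.3211]
eef_rot: [0.868, 0.496, -0.0, 0.0]
force: [1.0, 0.0, -0.2]
width: 0.0201
grip_force: 49.9
```

>>> servo_tool(
  series=[
    [1, 0, 0, -15, 0, 0, 0],
    [1, 0, 0, -25, 0, 0, 0],
    [1, 0, 0, -30, 0, 0, 0],
    [1, 0, 0, -25, 0, 0, 0],
    [1, -25, 9.5, -5, 0, 0, 0],
    [1, -41.7, 15.8, 0, 0, 0, 0],
    [1, -41.7, 15.8, 0, 0, 0, 0],
    [1, -41.7, 15.8, 0, 0, 0, 0],
    [1, -41.7, 15.8, 0, 0, 0, 0],
    [1, -35, 13.3, 0, 0, 0, 0],
    [1, -23.7, 9.0, 0, 0, 0, 0],
    [1, 0, 0, 0, -0.1134, 0.0456, 0],
    [1, 0, 0, 0, -0.1134, 0.0456, 0],
    [1, 0, 0, 0, -0.1134, 0.0456, 0],
    [1, 0, 0, 0, -0.1134, 0.0456, 0],
    [1, 0, 0, 0, -0.1134, 0.0456, 0],
    [1, 0, 0, 0, 0, 0, 0],
    [1, 0, 0, 0, 0, 0, 0],
  ],
)

```text
time: 8.2
eef_pos: [0.4404, 0.0228, 0.4216]
eef_rot: [0.828, 0.473, 0.235, 0.186]
force: [-0.1, 0.3, -1.5]
width: 0.0198
grip_force: 49.9
```

```bash
cat >> h.py <<'E'
def state():
    s=bot.sense(); Rm=R.from_quat(s["eef_rot"]).as_matrix(); return s,Rm,s["eef_pos"]+Rm[:,2]*(bot.pinch_z+.121)
E
python3 - <<'E'
from h import *
s,Rm,tip=state(); print(s["eef_pos"],Rm.round(3).tolist(),"tip",tip,s["width"],s["qpos"].round(2))
for c in ["wrist","scene","side"]:
    im=bot.snapshot(c); i=bot.camera_info(c)
    for t,z in [("hole",.142),("pin_tip",tip[2]),("pin_grip",0.3),("dock",0)]:
        print(c,t,[(np.round(d["xy"],1).tolist(),round(d["score"],2),atz(c,d["xy"],z,i).round(4)[:2]) for d in bot.pinpoint(c,t)][:2])
    print("tip proj",proj(c,tip,i), "hole",proj(c,[.6336,-.0068,.142],i))
    if c=="wrist": cv2.imwrite("pics/w4.png",im[:,:,::-1])
E
```

```text
[0.4404258  0.02282765 0.42161706] [[0.442, 0.697, 0.565], [0.871, -0.483, -0.086], [0.213, 0.531, -0.82]] tip [ 0.61082327 -0.00302311  0.17435526] 0.01983220039452257 [-0.21 -0.41  2.17  0.05  0.78  0.29]
wrist hole [([316.4, 186.8], 0.82, array([ 0.6368, -0.0052]))]
wrist pin_tip [([317.3, 201.6], 0.91, array([ 0.6116, -0.0075]))]
wrist pin_grip [([317.3, 247.7], 0.83, array([0.5325, 0.0188]))]
wrist dock [([271.4, 173.1], 0.69, array([0.6618, 0.0119]))]
tip proj [[314.45788209 198.07377972]] hole [[315.02033817 189.69985703]]
scene hole [([300.6, 154.2], 0.55, array([ 0.6276, -0.0109]))]
scene pin_tip [([302.8, 154.3], 0.55, array([ 6.092e-01, -4.000e-04]))]
scene pin_grip [([320.1, 150.4], 0.74, array([0.5316, 0.0205]))]
scene dock [([288.3, 179.1], 0.87, array([0.6596, 0.0249]))]
tip proj [[302.93932548 153.35019734]] hole [[298.12058458 154.09795555]]
side hole [([301.3, 162.5], 0.71, array([0.6215, 0.0021])), ([268.9, 301.7], 0.25, array([0.4186, 0.333 ]))]
side pin_tip [([305.0, 152.5], 0.51, array([ 0.6134, -0.0055]))]
side pin_grip [([320.1, 138.5], 0.47, array([0.5178, 0.0499]))]
side dock [([291.5, 196.4], 0.88, array([0.6591, 0.0134]))]
tip proj [[305.16638695 153.4439217 ]] hole [[299.95785319 158.7205805 ]]
```

View pics/w4.png

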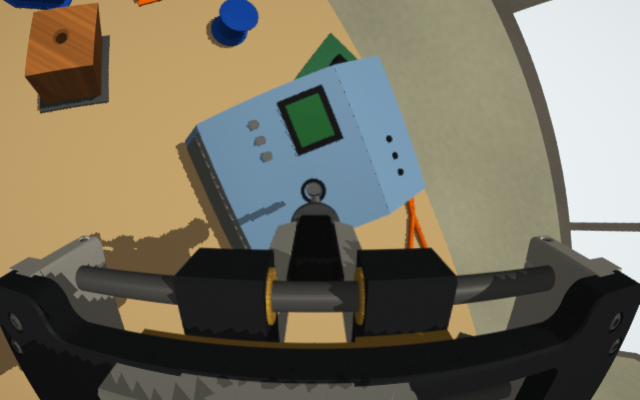

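The hole's ring shows at about (313,190) with the pin tip just below it. I'll zoom in on it.

```bash
python3 - <<'E'
from h import *
im=bot.snapshot("wrist"); i=bot.camera_info("wrist")
im=np.ascontiguousarray(im[165:225,283:343]); cv2.imwrite("pics/w5.png",cv2.resize(im[:,:,::-1],(600,600),interpolation=3))
s,Rm,tip=state(); print(tip,(proj("wrist",tip,i)-[283,165])*10+5)
E
```

```text
[ 0.61163832 -0.0031932   0.1742985 ] [[322.42089958 334.55902676]]
```

View pics/w5.png

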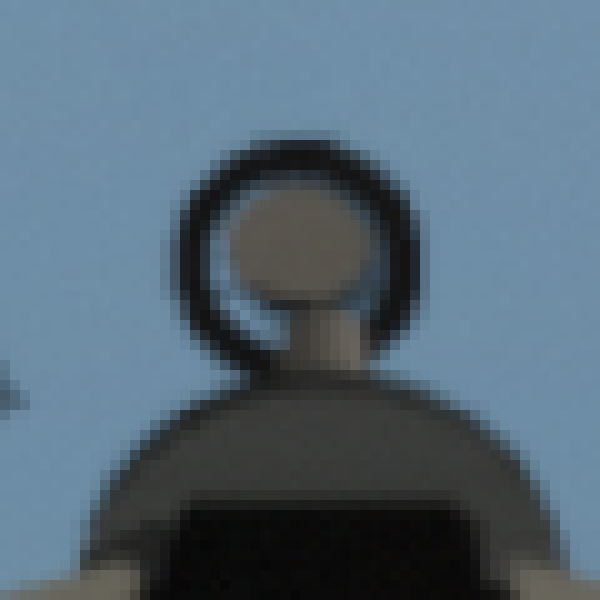

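The black rim is centred at about crop (298,254), with the grey hole interior around (300,247). The pin tip's centre is at about (326,336), which agrees with the kinematic prediction.

```bash
python3 - <<'E'
from h import *
i=bot.camera_info("wrist"); s,Rm,tip=state()
for p in [(298,254),(299,247)]:
    h=atz("wrist",(np.array(p)-5)/10+[283,165],.142,i); 
    for yaw in (-.153,): 
        a=R.from_euler('z',yaw).apply([.5736,0,-.8192]); print(h, "tool-frame delta tip->hole mm",(Rm.T@(h-tip)*1e3).round(1), "axis in tool",(Rm.T@a).round(4))
E
```

```text
[ 0.63118828 -0.00522026  0.142     ] tool-frame delta tip->hole mm [-0.1 -2.6 37.7] axis in tool [-1.3000e-03  3.0000e-04  1.0001e+00]
[ 0.63171235 -0.00468044  0.142     ] tool-frame delta tip->hole mm [ 0.7 -2.5 38. ] axis in tool [-1.3000e-03  3.0000e-04  1.0001e+00]
```

>>> servo_tool(
  series=[
    [1, 0.2, -2.8, 0, 0, 0, 0],
    [1, 0, 0, 15, 0, 0, 0],
    [1, 0, 0, 15, 0, 0, 0],
    [1, 0, 0, 10, 0, 0, 0],
    [1, 0, 0, 10, 0, 0, 0],
    [1, 0, 0, 10, 0, 0, 0],
    [1, 0, 0, 0, 0, 0, 0],
  ],
)

```text
time: 9.7
eef_pos: [0.473, 0.0191, 0.3692]
eef_rot: [0.828, 0.473, 0.235, 0.186]
force: [0.5, -0.2, -1.4]
width: 0.0198
grip_force: 49.9
```

>>> servo_tool(
  series=[
    [1, 0, 0, 8, 0, 0, 0],
    [1, 0, 0, 6, 0, 0, 0],
    [1, 0, 0, 4, 0, 0, 0],
    [1, 0, 0, 3, 0, 0, 0],
    [1, 0, 0, 3, 0, 0, 0],
    [1, 0, 0, 0, 0, 0, 0],
  ],
)

```text
time: 10.3
eef_pos: [0.4866, 0.0171, 0.3511]
eef_rot: [0.828, 0.473, 0.236, 0.187]
force: [-4.1, -0.1, 3.6]
width: 0.0198
grip_force: 49.9
```

```bash
python3 - <<'E'
from h import *
s,Rm,tip=state(); print(s["time"],s["force"]@Rm, tip)
im=bot.snapshot("wrist"); cv2.imwrite("pics/w6.png",im[:,:,::-1])
print([(np.round(d["xy"],1),d["score"]) for d in bot.pinpoint("wrist","pack_center")])
E
```

```text
10.3 [-1.12139746 -0.88651336 -5.24517037] [ 0.65757617 -0.00891186  0.104293  ]
[]
```

>>> servo_tool(
  series=[
    [1, 0, 0, 1.5, 0, 0, 0],
    [1, 0, 0, 1, 0, 0, 0],
    [1, 0, 0, 0, 0, 0, 0],
    [1, 0, 0, 0, 0, 0, 0],
  ],
)

```text
time: 10.8
eef_pos: [0.4879, 0.0168, 0.3491]
eef_rot: [0.828, 0.473, 0.236, 0.187]
force: [-5.2, -0.2, 4.6]
width: 0.0201
grip_force: 49.9
```

```bash
python3 - <<'E'
from h import *
s,Rm,tip=state(); print(s["time"],s["force"]@Rm, tip)
for c in("scene","side"):
    im=bot.snapshot(c); i=bot.camera_info(c)
    print(c,[(np.round(d["xy"],1),d["score"],atz(c,d["xy"],.0395,i)) for d in bot.pinpoint(c,"pack_center")])
    cv2.imwrite(f"pics/{c}2.png",im[:,:,::-1])
E
```

```text
10.8 [-1.50589887 -1.0814119  -6.69136897] [ 0.65901692 -0.00917006  0.10227905]
scene [(array([322.4, 203.6]), 0.86, array([0.50881823, 0.04008279, 0.0395    ])), (array([402. , 134.1]), 0.68, array([ 0.45088297, -0.31735028,  0.0395    ]))]
side [(array([330.7, 222.4]), 0.66, array([0.49346632, 0.04599108, 0.0395    ]))]
```

>>> servo_tool(
  series=[
    [1, 0, 0, -16.5, 0, 0, 0],
    [1, 0, 0, -25, 0, 0, 0],
    [1, 0, 0, -25, 0, 0, 0],
    [1, 0, 0, -20, 0, 0, 0],
    [1, -0.2, 2.8, 0, 0, 0, 0],
    [1, 0, 0, 0, 0.1134, -0.0456, 0],
    [1, 0, 0, 0, 0.1134, -0.0456, 0],
    [1, 0, 0, 0, 0.1134, -0.0456, 0],
    [1, 0, 0, 0, 0.1134, -0.0456, 0],
    [1, 0, 0, 0, 0.1134, -0.0456, 0],
    [1, 20, -7.6, 0, 0, 0, 0],
    [1, 40, -15.2, 0, 0, 0, 0],
    [1, 44, -16.7, 0, 0, 0, 0],
    [1, 44, -16.7, 0, 0, 0, 0],
    [1, 44, -16.7, 0, 0, 0, 0],
    [1, 35, -13.2, 0, 0, 0, 0],
    [1, 23.5, -8.9, 0, 0, 0, 0],
    [1, 0, 0, 5, 0, 0, 0],
    [1, 0, 0, 0, 0, 0, 0],
    [1, 0, 0, 0, 0, 0, 0],
  ],
)

```text
time: 13.0
eef_pos: [0.4863, 0.2859, 0.4149]
eef_rot: [0.869, 0.495, -0.001, -0.0]
force: [0.2, -0.2, -1.7]
width: 0.0196
grip_force: 49.9
```

```bash
python3 - <<'E'
from h import *
s,Rm,tip=state(); print(s["time"],s["eef_pos"],Rm.round(3)[:,2],tip)
im=bot.snapshot("wrist"); i=bot.camera_info("wrist")
p=proj("wrist",[tip,[.4865,.2864,.1]],i); print(p)
for t in("pin_tip","stand"): print([(np.round(d["xy"],1),d["score"]) for d in bot.pinpoint("wrist",t)])
c=p[0].astype(int)-40; print(c)
cv2.imwrite("pics/w7.png",cv2.resize(im[c[1]:c[1]+80,c[0]:c[0]+80,::-1],(560,560),interpolation=3))
E
```

```text
13.0 [0.48630274 0.28592744 0.41485843] [-0.002 -0.001 -1.   ] [0.48580973 0.2856936  0.11345892]
[[314.60959051 197.56270181]
 [314.87592864 193.49052197]]
[(array([318.9, 200. ]), 0.69)]
[(array([200.5, 242.9]), 0.92), (array([315.3, 177.2]), 0.91), (array([395.4,  48.9]), 0.91), (array([255.4,  59.7]), 0.78)]
[274 157]
```

View pics/w7.png

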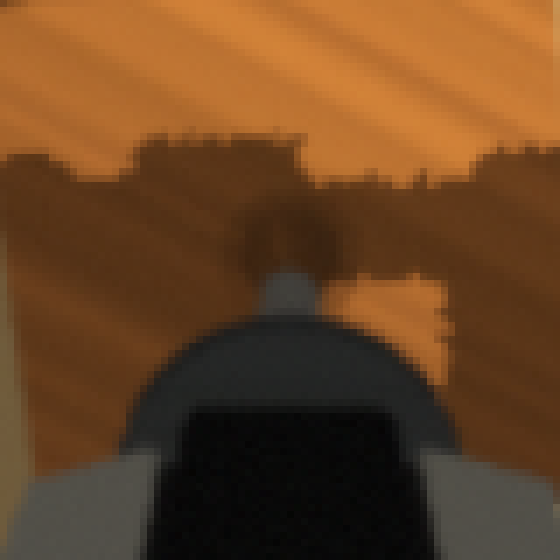

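The pin tip sits at crop (290,285) and the stand hole at (290,245), so they line up across the image. I'll lower it.

>>> servo_tool(
  series=[
    [1, 0, 0, 10, 0, 0, 0],
    [1, 0, 0, 12, 0, 0, 0],
    [1, 0, 0, 12, 0, 0, 0],
    [1, 0, 0, 16, 0, 0, 0],
    [1, 0, 0, 16, 0, 0, 0],
    [1, 0, 0, 14, 0, 0, 0],
    [1, 0, 0, 8, 0, 0, 0],
    [1, 0, 0, 4, 0, 0, 0],
    [1, 0, 0, 1, 0, 0, 0],
    [1, 0, 0, 0, 0, 0, 0],
  ],
)

```text
time: 14.15
eef_pos: [0.4864, 0.2869, 0.3236]
eef_rot: [0.868, 0.496, 0.0, 0.0]
force: [0.5, 0.5, -1.6]
width: 0.0199
grip_force: 49.9
```

>>> servo_tool(
  series=[
    [1, 0, 0, 1.5, 0, 0, 0],
    [1, 0, 0, 1, 0, 0, 0],
    [1, 0, 0, 0.5, 0, 0, 0],
    [1, 0, 0, 0, 0, 0, 0],
  ],
)

```text
time: 14.55
eef_pos: [0.4864, 0.2869, 0.3211]
eef_rot: [0.868, 0.496, 0.001, 0.0]
force: [-1.5, -1.0, 3.7]
width: 0.02
grip_force: 49.9
```

>>> servo_tool(
  series=[
    [0, 0, 0, 0, 0, 0, 0],
    [0, 0, 0, 0, 0, 0, 0],
    [0, 0, 0, 0, 0, 0, 0],
    [0, 0, 0, 0, 0, 0, 0],
    [0, 0, 0, 0, 0, 0, 0],
    [0, 0, 0, -20, 0, 0, 0],
    [0, 0, 0, -30, 0, 0, 0],
    [0, 0, 0, -30, 0, 0, 0],
    [0, 0, 0, -20, 0, 0, 0],
    [0, 0, 0, 0, 0, 0, 0],
  ],
)

```text
time: 15.55
eef_pos: [0.4867, 0.287, 0.4237]
eef_rot: [0.868, 0.496, 0.003, 0.001]
force: [0.8, 0.6, 0.1]
width: 0.0932
grip_force: 0.0
```

```bash
cat > m.py <<'E'
from h import *
def trays():
    # fit pack in scene+side with full-body hull; returns pose
    M={};inf={}
    for c in("scene","side"):
        bot.snapshot(c); inf[c]=bot.camera_info(c); t=bot.trace(c,"pack_center")
        print(c,[(round(d["score"],2),np.round(d["extent"])) for d in t]); M[c]=t[0]["region"]
    return M,inf
E
python3 - <<'E'
from m import *
s,Rm,tip=state(); print(s["time"],s["eef_pos"],s["qpos"].round(2))
for c in("wrist","scene","side"):
    bot.snapshot(c); i=bot.camera_info(c)
    for t,z in(("pin_grip",.141),("pack_center",.0395),("well",.052)):
        print(c,t,[(np.round(d["xy"],1).tolist(),round(d["score"],2),atz(c,d["xy"],z,i)[:2].round(4)) for d in bot.pinpoint(c,t)][:2])
M,inf=trays()
PK=np.array([[x,y,z] for x in(-.045,.045) for y in(-.025,.025) for z in(.03,.067)])
r=hullfit(M,PK,[.505,.043,-.153],inf); print(r.x,r.fun)
E
```

```text
15.55 [0.48673362 0.2870466  0.42374704] [0.33 0.03 1.76 0.   1.34 0.87]
wrist pin_grip [([313.5, 205.3], 0.85, array([0.4851, 0.286 ]))]
wrist pack_center [([409.6, 317.2], 0.78, array([0.5062, 0.0482]))]
wrist well []
scene pin_grip []
scene pack_center [([402.4, 135.7], 0.5, array([ 0.4465, -0.3129]))]
scene well [([400.3, 136.7], 0.78, array([ 0.4474, -0.297 ]))]
side pin_grip [([258.8, 266.3], 0.49, array([0.489 , 0.2888]))]
side pack_center [([328.9, 220.1], 0.78, array([0.5017, 0.0428]))]
side well [([413.1, 155.2], 0.86, array([ 0.4497, -0.2946]))]
scene []Traceback (most recent call last):
  File "<stdin>", line 7, in <module>
  File "m.py", line 7, in trays
    print(c,[(round(d["score"],2),np.round(d["extent"])) for d in t]); M[c]=t[0]["region"]
                                                                            ~^^^
IndexError: list index out of range
```

>>> servo_tool(
  series=[
    [0, -20, 13.9, 0, 0, 0, 0],
    [0, -36, 25, 0, 0, 0, 0],
    [0, -36, 25, 0, 0, 0, 0],
    [0, -36, 25, 0, 0, 0, 0],
    [0, -36, 25, 0, 0, 0, 0],
    [0, -36, 25, 0, 0, 0, 0],
    [0, 0, 0, 0, 0, 0, 0.149],
    [0, 0, 0, 0, 0, 0, 0.149],
    [0, 0, 0, 5, 0, 0, 0.149],
    [0, 0, 0, 15, 0, 0, 0.149],
    [0, 0, 0, 15, 0, 0, 0.149],
    [0, 0, 0, 15, 0, 0, 0.149],
    [0, 0, 0, 15, 0, 0, 0.149],
    [0, 0, 0, 5, 0, 0, 0.147],
    [0, 0, 0, 0, 0, 0, 0],
    [0, 0, 0, 0, 0, 0, 0],
  ],
)

```text
time: 17.85
eef_pos: [0.5043, 0.0439, 0.3505]
eef_rot: [0.997, -0.075, 0.0, -0.0]
force: [-1.1, 0.8, 0.2]
width: 0.0939
grip_force: 0.0
```

```bash
python3 - <<'E'
from m import *
s,Rm,tip=state(); print(s["time"],s["eef_pos"],Rm.round(3)[:,0],s["qpos"].round(2))
c="wrist"; im=bot.snapshot(c); i=bot.camera_info(c)
cv2.imwrite("pics/w8.png",im[:,:,::-1])
for t,z in(("pack_center",.0395),("dock",0),("hole",.142),("well",.052)):
    print(c,t,[(np.round(d["xy"],1).tolist(),round(d["score"],2),atz(c,d["xy"],z,i)[:2].round(4)) for d in bot.pinpoint(c,t)][:2])
t=bot.trace(c,"pack_center"); print(t[0]["extent"],t[0]["region"].sum())
PK=np.array([[x,y,z] for x in(-.045,.045) for y in(-.025,.025) for z in(.03,.067)])
r=hullfit({c:t[0]["region"]},PK,[.505,.043,-.153],{c:i}); print(r.x,r.fun)
E
```

```text
17.85 [0.5042612  0.04392987 0.35049399] [ 0.989 -0.149  0.   ] [-0.14 -0.04  1.97  0.    1.21  1.58]
wrist pack_center [([315.1, 192.3], 0.87, array([0.5075, 0.0432])), ([317.1, 45.3], 0.68, array([0.647 , 0.0205]))]
wrist dock [([318.8, 43.8], 0.64, array([0.659 , 0.0167]))]
wrist hole [([366.2, 21.2], 0.59, array([ 0.6322, -0.0075]))]
wrist well [([590.5, 202.7], 0.92, array([ 0.4464, -0.3069]))]
[288.2, 143.4, 346.1, 248.7] 5748
[ 0.50575204  0.04290866 -0.17985606] 0.02684335711858643
```

View pics/w8.png

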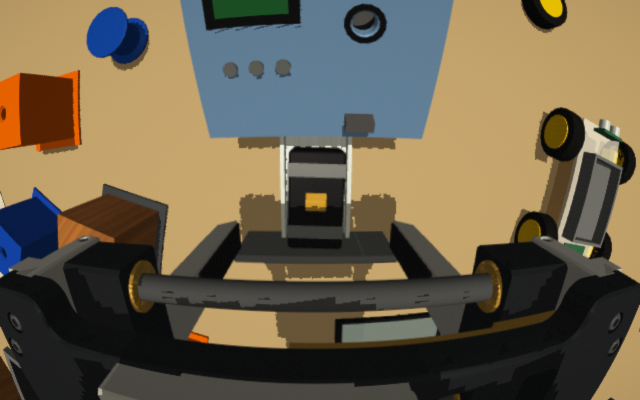

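The wrist view shows the tray out, with the pack centred at about (317,196) between the fingers and parallel to the tool. The car is on the right with its well at (595,200). I'll go down and grip.

>>> servo_tool(
  series=[
    [0, 1.5, 0.5, 20, 0, 0, 0],
    [0, 0, 0, 30, 0, 0, 0],
    [0, 0, 0, 30, 0, 0, 0],
    [0, 0, 0, 22, 0, 0, 0],
    [0, 0, 0, 14, 0, 0, 0],
    [1, 0, 0, 0, 0, 0, 0],
    [1, 0, 0, 0, 0, 0, 0],
    [1, 0, 0, 0, 0, 0, 0],
    [1, 0, 0, 0, 0, 0, 0],
    [1, 0, 0, 0, 0, 0, 0],
    [1, 0, 0, 0, 0, 0, 0],
    [1, 0, 0, 0, 0, 0, 0],
    [1, 0, 0, 0, 0, 0, 0],
  ],
  newtons=35,
)

```text
time: 19.45
eef_pos: [0.5058, 0.0432, 0.2347]
eef_rot: [0.997, -0.076, 0.0, 0.0]
force: [-1.3, 0.2, 3.4]
width: 0.0499
grip_force: 34.8
```

>>> servo_tool(
  series=[
    [1, 0, 0, -10, 0, 0, 0],
    [1, 0, 0, -25, 0, 0, 0],
    [1, 0, 0, -35, 0, 0, 0],
    [1, 0, 0, -35, 0, 0, 0],
    [1, 0, 0, -20, 0, 0, 0],
    [1, -15, 34, 0, 0, 0, 0],
    [1, -17, 40, 0, 0, 0, 0],
    [1, -15, 35, 0, 0, 0, 0],
    [1, -10, 24, 0, 0, 0, 0],
    [1, 0, 0, 0, 0, 0, 0],
    [1, 0, 0, 0, 0, 0, 0],
    [1, 0, 0, 0, 0, 0, 0],
  ],
)

```text
time: 20.65
eef_pos: [0.4291, -0.079, 0.359]
eef_rot: [0.997, -0.076, -0.0, -0.0]
force: [-0.7, 0.5, -3.5]
width: 0.0498
grip_force: 34.9
```

```bash
python3 - <<'E'
from m import *
s,Rm,tip=state(); print(s["time"],s["eef_pos"],Rm.round(3)[:,0],s["qpos"].round(2),s["width"])
c="wrist"; im=bot.snapshot(c); i=bot.camera_info(c)
for t,z in(("pack_center",.0395),("well",.052)):
    print(c,t,[(np.round(d["xy"],1).tolist(),round(d["score"],2),atz(c,d["xy"],z,i)[:2].round(4)) for d in bot.pinpoint(c,t)][:2])
p=proj(c,[.447,-.3,.052],i)[0]; print(p)
c0=np.array([max(0,min(500,int(p[0])-70)),max(0,min(260,int(p[1])-70))]); print(c0)
cv2.imwrite("pics/w9.png",cv2.resize(im[c0[1]:c0[1]+140,c0[0]:c0[0]+140,::-1],(560,560),interpolation=3))
E
```

```text
20.65 [ 0.4291302  -0.07904107  0.35897961] [ 0.989 -0.151 -0.001] [-0.44 -0.23  2.13  0.    1.25  1.28] 0.049813750094931296
wrist pack_center [([315.6, 238.3], 0.67, array([ 0.3821, -0.0725]))]
wrist well [([517.4, 148.2], 0.89, array([ 0.4496, -0.3031]))]
[515.33155266 150.79251022]
[445  80]
```

View pics/w9.png

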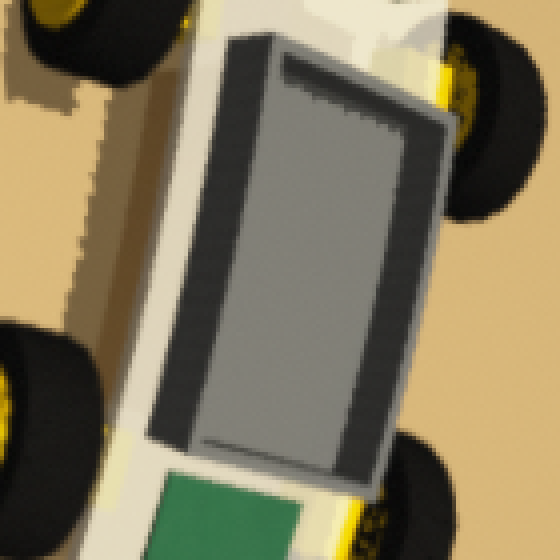

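The crop shows the well's rim with corners at about (272,36), (457,118), (375,498) and (188,450).

```bash
python3 - <<'E'
from m import *
c="wrist"; i=bot.camera_info(c); s,Rm,_=state()
P=np.array([atz(c,(np.array(p)-2)/4+[445,80],.07,i)[:2] for p in [(272,36),(457,118),(375,498),(188,450)]])
L=[np.linalg.norm(P[k]-P[(k+1)%4]).round(4) for k in range(4)]; print(P.round(4),L)
d=(P[0]-P[3])+(P[1]-P[2]); yaw=np.arctan2(d[1],d[0]); w=(P[1]-P[0])+(P[2]-P[3]); print("centre",P.mean(0),"yaw",yaw,np.arctan2(w[1],w[0])+np.pi/2)
ty=np.arctan2(Rm[1,0],Rm[0,0]); print("tool yaw",ty,"turn tool z",ty-yaw)
dl=np.r_[P.mean(0),0]-[*s["eef_pos"][:2],0]; print("shift in tool axes mm",(Rm.T@dl*1e3).round(1))
# pose of the pack in hand, for reference
for c in("scene","side"):
    bot.snapshot(c);print(c,[(round(d["score"],2),atz(c,d["xy"],.052)[:2].round(4)) for d in bot.pinpoint(c,"well")])
E
```

```text
[[ 0.513  -0.29  ]
 [ 0.4906 -0.3562]
 [ 0.3887 -0.3201]
 [ 0.4116 -0.2548]] [np.float64(0.0698), np.float64(0.1081), np.float64(0.0692), np.float64(0.1074)]
centre [ 0.45098718 -0.30528566] yaw -0.33702346366480274 -0.3316004400561088
tool yaw -0.1507764215928189 turn tool z 0.18624704207198384
shift in tool axes mm [ 5.540e+01  2.205e+02 -1.000e-01]
scene []
side [(0.81, array([ 0.4556, -0.302 ]))]
```

>>> servo_tool(
  series=[
    [1, 6.4, 25, 0, 0, 0, 0],
    [1, 10, 40, 0, 0, 0, 0],
    [1, 11, 44, 0, 0, 0, 0],
    [1, 11, 44, 0, 0, 0, 0],
    [1, 10, 40, 0, 0, 0, 0],
    [1, 7, 27.5, 0, 0, 0, 0],
    [1, 0, 0, 10, 0, 0, 0.092],
    [1, 0, 0, 15, 0, 0, 0.092],
    [1, 0, 0, 15, 0, 0, 0],
    [1, 0, 0, 10, 0, 0, 0],
    [1, 0, 0, 0, 0, 0, 0],
    [1, 0, 0, 0, 0, 0, 0],
  ],
)

```text
time: 22.2
eef_pos: [0.4505, -0.3058, 0.3092]
eef_rot: [0.986, -0.167, 0.0, 0.0]
force: [0.5, 0.2, -3.1]
width: 0.0497
grip_force: 34.9
```

```bash
python3 - <<'E'
from m import *
s,Rm,tip=state(); print(s["time"],s["eef_pos"],np.arctan2(Rm[1,0],Rm[0,0]))
c="wrist"; im=bot.snapshot(c); i=bot.camera_info(c)
for t,z in(("pack_center",s["eef_pos"][2]-.2347+.0395),("well",.052)):
    print(t,[(np.round(d["xy"],1).tolist(),round(d["score"],2),atz(c,d["xy"],z,i)[:2].round(4)) for d in bot.pinpoint(c,t)][:2])
W=R.from_euler('z',-.334).apply([[.054,.035,.07],[.054,-.035,.07]])+[.451,-.305,0]
print("far rim corners",proj(c,W,i))
p=proj(c,W,i).mean(0).astype(int)
cv2.imwrite("pics/w10.png",cv2.resize(im[100:260,235:395,::-1],(800,600) if 0 else (600,600),interpolation=3))
E
```

```text
22.2 [ 0.45053132 -0.30580883  0.30922622] -0.3350391080954004
pack_center [([318.1, 237.9], 0.71, array([ 0.4496, -0.308 ]))]
well []
far rim corners [[264.14114165 143.81981346]
 [362.06071424 143.81096761]]
```

>>> servo_tool(
  series=[
    [1, 0.5, -0.5, 10, 0, 0, 0],
    [1, 0, 0, 6, 0, 0, 0],
    [1, 0, 0, 5, 0, 0, 0],
    [1, 0, 0, 4, 0, 0, 0],
    [1, 0, 0, 0, 0, 0, 0],
  ],
)

```text
time: 22.85
eef_pos: [0.4508, -0.3054, 0.2832]
eef_rot: [0.986, -0.167, -0.001, -0.001]
force: [-0.0, 0.2, -3.5]
width: 0.0499
grip_force: 34.9
```

Already inside the well with no contact force; continue to the floor.

>>> servo_tool(
  series=[
    [1, 0, 0, 4, 0, 0, 0],
    [1, 0, 0, 3, 0, 0, 0],
    [1, 0, 0, 1.5, 0, 0, 0],
    [1, 0, 0, 0, 0, 0, 0],
    [1, 0, 0, 0, 0, 0, 0],
  ],
)

```text
time: 23.35
eef_pos: [0.451, -0.3057, 0.2757]
eef_rot: [0.986, -0.167, 0.0, 0.0]
force: [-0.3, -0.2, -4.1]
width: 0.0499
grip_force: 34.9
```

>>> servo_tool(
  series=[
    [1, 0, 0, 0.7, 0, 0, 0],
    [1, 0, 0, 0.7, 0, 0, 0],
    [1, 0, 0, 0, 0, 0, 0],
    [1, 0, 0, 0, 0, 0, 0],
  ],
)

```text
time: 23.75
eef_pos: [0.4512, -0.3057, 0.2748]
eef_rot: [0.986, -0.167, 0.0, 0.0]
force: [-0.7, 1.0, 0.9]
width: 0.0498
grip_force: 34.9
```

>>> servo_tool(
  series=[
    [0.5, 0, 0, 0, 0, 0, 0],
    [0.2, 0, 0, 0, 0, 0, 0],
    [0.2, 0, 0, 0, 0, 0, 0],
    [0.2, 0, 0, 0, 0, 0, 0],
    [0.2, 0, 0, 0, 0, 0, 0],
    [0.2, 0, 0, -15, 0, 0, 0],
    [0.2, 0, 0, -30, 0, 0, 0],
    [0.2, 0, 0, -30, 0, 0, 0],
    [0.2, 0, 0, -30, 0, 0, 0],
    [0.2, 0, 0, -20, 0, 0, 0],
    [0, 0, 0, 0, 0, 0, 0],
    [0, 0, 0, 0, 0, 0, 0],
    [0, 0, 0, 0, 0, 0, 0],
  ],
)

```text
time: 25.05
eef_pos: [0.4507, -0.3053, 0.3978]
eef_rot: [0.986, -0.167, -0.001, -0.001]
force: [0.2, 0.7, -0.4]
width: 0.0934
grip_force: 0.0
```

```bash
python3 - <<'E'
from m import *
s,Rm,tip=state(); print(s["time"],s["eef_pos"])
c="wrist"; im=bot.snapshot(c); i=bot.camera_info(c)
print([(round(d["score"],2),atz(c,d["xy"],.0795,i)[:2].round(4)) for d in bot.pinpoint(c,"pack_center")])
t=bot.trace(c,"pack_center"); print(t[0]["extent"])
PK=np.array([[x,y,z] for x in(-.045,.045) for y in(-.025,.025) for z in(.075,.107)])
r=hullfit({c:t[0]["region"]},PK,[.451,-.305,-.334],{c:i}); print("pack fit",r.x,r.fun)
for c in("scene","side"):
    bot.snapshot(c); i=bot.camera_info(c)
    for n,z in(("pin_grip",.141),("pack_center",.0795),("spool",0),("wheel",0)):
        print(c,n,[(round(d["score"],2),atz(c,d["xy"],z,i)[:2].round(3)) for d in bot.pinpoint(c,n)][:2])
E
```

```text
25.05 [ 0.45069578 -0.30534098  0.3977787 ]
[(0.81, array([ 0.4509, -0.3086]))]
[288.6, 144.9, 346.7, 248.9]
pack fit [ 0.45111735 -0.30564869 -0.35108028] 0.028133903133903182
scene pin_grip [(0.48, array([0.483, 0.291]))]
scene pack_center [(0.89, array([ 0.453, -0.307]))]
scene spool [(0.74, array([0.714, 0.239]))]
scene wheel [(0.75, array([ 0.701, -0.288]))]
side pin_grip [(0.68, array([0.492, 0.293]))]
side pack_center [(0.73, array([ 0.447, -0.307]))]
side spool [(0.76, array([0.725, 0.239]))]
side wheel [(0.77, array([ 0.709, -0.28 ]))]
```

The pack fit matches the well, the pin is back in its stand, and the spool and wheel haven't moved, so I'm handing in.

```bash
python3 -c "
from bench import bot
print(bot.job_done())"
```

```text
the job is handed in; nothing more can be done
None
```

I've handed the job in at about 25 s of robot time: the tray is out, the pin is back fully down in its stand, and the pack sits flat in the car's battery well; the spool and wheel still measure where they were. The hand-in returned no verdict.

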